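Square up the colour standards and hold the reflectance probe on the green one

ROBOT

A 6-joint arm with a two-finger parallel gripper is mounted at the origin on the work surface. World frame = base frame: x ahead of the robot, y to its left, z up, the work surface at z = 0. Lengths are in m, angles in rad, forces in N, time in s.
With the tool pointing down it reaches from about 0.425 to 0.925 m from the base axis. Payload 12.5 kg.
Tool frame: the origin (TCP) lies at the very end of the fingers, on their centre line; the grasp point (between the pads) lies 19 mm behind it; z points along the fingers, y is the line along which they close (so a half turn about z gives the same grasp; the last joint's range is limited). The gripper opens to 85 mm and grips with 20 to 120 N. Pads are 22 mm wide; open, the fingers measure 114 mm over their backs; the gripper's body (76 mm by 85 mm) begins 54 mm behind the grasp point. The pads swing forward as they close: fully open they stand 13 mm farther back than shut.
Start: joints at [-1.329, 0.491, 1.559, -0, 1.092, -0.106], TCP at [0.213, -0.588, 0.231] pointing down, gripper open.
Joint ranges: [-3.1, 3.1], [-0.84, 2.19], [0.05, 2.79], [-1.13, 4.28], [0.06, 2.93], [-2.69, 2.69]. Speed limits (rad/s): [2.22, 2.22, 2.79, 3.14, 3.14, 3.14].

INTERFACE

Orientations are given as a rotation vector (axis times angle).
In Python, from bench import status, optics, hand_in gives the robot as it stands. The module is installed in compiled form; this text tells all that it offers.
- The arm moves only by the tool carry_out, never from a script. Its arguments are lists of equal length, an entry for each row: "offset": the shift along the world's x, y, z in cm, a list of three; "twist": the turn, a rotation vector about the world's x, y, z in rad, a list of three; "claw": the opening, from 0 (shut) to 1 (fully open). In form: {"offset": [[x, y, z], ...], "twist": [[rx, ry, rz], ...], "claw": [claw, ...]}. A call has 1 to 12 rows; each row shifts and turns the commanded pose from where the row before left it; what a row does not reach is not made up. A row lasts 1/8 s, in which the tool goes at most 62.5 mm and 10.7 degrees, less where a joint would pass 70% of its speed; a pose out of reach is approached as far as the arm can. A call with a gripper value outside its range is refused whole. The fingers move at their own pace and stop on an object; the grip force is fixed at half the most. Time passes only in rows, so rows that do not move let the fingers close. It gives the time, the measured TCP pose, the force, the opening and the grip force at its end, in the units of the state.
- status.read_state(): the state, without advancing time (a new reading comes with each control period).
- optics.camera(name): name is "scene" or "top" or "wrist"; returns the picture (480x640x3 uint8, red, green, blue); there is no depth.
- optics.camera_model(name): a dict with "vfov" (degrees; the focal length in pixels is half the picture's height over the tangent of half this angle, whatever the lens; pixels are square), "cx", "cy" (the principal point, pixels), "extrinsics" (4x4, takes a point from world to camera coordinates). Camera axes: x right, y down, z forward; pixel columns grow to the right and rows downward; lengths in m; the calibration is good to about 2 mm. A picture is of the moment at which its call begins: read the wrist's pose just before it. camera_model takes no time and is no camera call; for the wrist camera it gives the pose at the moment of the call.
- hand_in(): hands the job in; it is judged then, once.
The state is a dict: "time_s": time; "joints": joint angles; "joint_vel": joint speeds; "effort": joint torques, N m; "position": TCP position; "tcp_rot": TCP orientation; "ft_force": force on the tool from outside, world axes, zero at the start; "moment": the same for the moment, N m; "gripper_width": opening from 0.0 (shut) to 1.0 (fully open); "grasp_force": force on a finger pad.
Only numpy, scipy, OpenCV 4.12 (cv2) and the standard library are available. Lean on these libraries where they do the work, as an engineer would, in place of code of your own. Each camera call takes 0.05 s, during which the arm holds its last target. There are 200 camera calls.

TASK

First set the three loose ceramic colour tiles (yellow, dark grey, green, in any order) as one straight row in the black right-angle stop: each flat on the table with an edge against the long bar, side by side with no gaps, the end tile against the short bar. Then take the reflectance probe from its leaning cradle and hold it upright on the green tile, its orange nose inside the printed ring and pressed lightly until it is about half way in. The program finishes while the probe is still held there in the gripper, with the row still closed up; leave everything else on the bench where it stands and never jab the tiles with the probe.

Things in the scene. Friction and masses are not known exactly. Their poses are not given: they have to be found in the camera images.
- stop: Fixed black right-angle stop, bars 18 mm wide, 12 mm high. Origin: inner corner, at table height. Long bar: inner face x = 0, runs 250 mm from the corner along -y. Short bar (robot's left): inner face y = 0, runs 75 mm along -x. The closed row has tile centres at x = -25 mm, y = -25, -75, -125 mm. Its x axis points away from the robot within 0.25 rad.
- tile_yellow: Yellow glazed ceramic tile, 50 x 50 x 10 mm, about 60 g, loose, slides on the table. Origin: centre of its underside; z up, x and y square to its edges. Starts 35 to 60 mm short of the long bar, turned up to 0.3 rad. A black ring is printed in the middle of its top face.
- tile_grey: The same tile in dark grey.
- tile_green: The same tile in green: the one to be measured.
- spot (a point): Centre of the printed ring on the green tile's top face, 10 mm above its underside. The ring is 24 mm across inside, 28 mm outside.
- probe: Hand-held probe, 182 g. Origin: on its axis at the shoulder (underside of the housing); z along the axis, nose to top; upright = z up. Above: beige housing 85 mm tall, 40 mm (its x) by 30 mm (its y; flat faces with grey grip pads centred at z = 50 mm). Below: black barrel, diameter 24 mm, 40 mm long, then the spring nose. In the cradle it leans 25 degrees to the cradle's -x.
- nose (a joint): Travel of the probe's spring nose into the barrel, m: 0 = fully out (as it starts), 0.012 = fully in. The spring gives 280 N/m on a preload of about 0.6 N: about 2.3 N at 6 mm.
- nose_tip (a point): Centre of the end face of the orange nose, 14 mm in diameter, on the probe's axis: 54 mm below the probe's origin with the nose fully out, moving up with the nose.
- cradle: Fixed cradle: grey foot 120 x 90 x 12 mm, white 70 x 70 x 60 mm socket block whose top leans 25 degrees towards the cradle's -x (roughly towards the robot). Origin: centre of the foot on the table. The probe's barrel sits loosely (4 mm over its diameter) in a hole along the leaning axis, its shoulder on the block; draw it out along its axis by at least 55 mm to clear.
- seat (a point): Centre of the mouth of the socket, on the cradle block's top face, about 85 mm above the table; the probe's origin rests here.
- cleaner: Bystander: amber bottle, 52 mm in diameter, 130 mm tall, standing. Origin: centre of its underside.
- driver: Bystander: screwdriver lying on the table, 170 mm long, along its x. Origin: under its middle.
- lens_mount: Bystander: round lens in a black holder on a steel post, foot 44 x 44 mm, 110 mm tall. Origin: centre of its underside.
- optics_jar: Bystander: clear jar with a blue cap, 48 mm in diameter, 45 mm tall. Origin: centre of its underside.
- tile_case: Bystander: open black case 140 x 75 mm with four coloured tiles standing in it, 54 mm tall. Origin: centre of its underside. These tiles stay in the case.
- tissue_box: Bystander: flat blue box 120 x 90 x 28 mm. Origin: centre of its underside.
There are look-alikes about, which are no part of the job. What is shaped like the probe but blue or pink is not meant. There is more than one size of the tile_yellow; the one meant has the size given above.

How it is judged:
On the way, in this order (a step that is already met when the one before it is completed fails the run):
1. the three tiles lie as one closed row in the stop, the probe still in its cradle (x of tile_yellow in the frame of stop between -0.0285 and -0.022 m and y of tile_yellow in the frame of stop between -0.133 and -0.02 m and height (world z) of each of tile_yellow, tile_grey, tile_green below 0.004 m and angle between each of tile_yellow, tile_grey, tile_green's own z axis and vertical below 0.06 rad and (angle between the x axis of tile_yellow and the x axis of stop, either way round below 0.08 rad or angle between the x axis of tile_yellow and the y axis of stop, either way round below 0.08 rad) and x of tile_grey in the frame of stop between -0.0285 and -0.022 m and y of tile_grey in the frame of stop between -0.133 and -0.02 m and (angle between the x axis of tile_grey and the x axis of stop, either way round below 0.08 rad or angle between the x axis of tile_grey and the y axis of stop, either way round below 0.08 rad) and x of tile_green in the frame of stop between -0.0285 and -0.022 m and y of tile_green in the frame of stop between -0.133 and -0.02 m and (angle between the x axis of tile_green and the x axis of stop, either way round below 0.08 rad or angle between the x axis of tile_green and the y axis of stop, either way round below 0.08 rad) and distance between probe and seat below 0.02 m), for 0.2 s.
2. the probe is lifted clear of its cradle (distance between probe and seat above 0.055 m and contact force between the fingers and probe above 1 N), for 0.1 s.
At the end, for the whole second after the job is handed in: Tiles flat, within 3 mm of the long bar, square to it within 4.5 deg, row closed to the short bar with under 8 mm of gaps in all; probe in the gripper, within 5 deg of upright, nose tip within 6 mm of the ring's centre, nose in by 2.5 to 10.5 mm at 0.6 to 5 N, probe still and clear of the cradle (x of tile_yellow in the frame of stop between -0.0285 and -0.022 m and y of tile_yellow in the frame of stop between -0.133 and -0.02 m and height (world z) of each of tile_yellow, tile_grey, tile_green below 0.004 m and angle between each of tile_yellow, tile_grey, tile_green's own z axis and vertical below 0.06 rad and (angle between the x axis of tile_yellow and the x axis of stop, either way round below 0.08 rad or angle between the x axis of tile_yellow and the y axis of stop, either way round below 0.08 rad) and x of tile_grey in the frame of stop between -0.0285 and -0.022 m and y of tile_grey in the frame of stop between -0.133 and -0.02 m and (angle between the x axis of tile_grey and the x axis of stop, either way round below 0.08 rad or angle between the x axis of tile_grey and the y axis of stop, either way round below 0.08 rad) and x of tile_green in the frame of stop between -0.0285 and -0.022 m and y of tile_green in the frame of stop between -0.133 and -0.02 m and (angle between the x axis of tile_green and the x axis of stop, either way round below 0.08 rad or angle between the x axis of tile_green and the y axis of stop, either way round below 0.08 rad) and contact force between the fingers and probe above 2 N and contact force between probe and tile_green between 0.6 and 5 N and value of joint nose between 0.0025 and 0.0105 m and angle between probe's own z axis and vertical below 0.09 rad and height (world z) of probe above 0.045 m and horizontal distance between nose_tip and spot below 0.006 m and contact force between probe and cradle below 0.1 N and linear speed of probe below 0.01 m/s); the arm keeps its last pose, push and grip.
It fails at once if a bystander is moved by more than 20 mm (distance of any of cleaner, driver, lens_mount, optics_jar, tile_case, tissue_box from where it was at the start of the episode above 0.02 m).
It fails at once if the probe is jabbed onto a tile with more than 12 N (contact force between probe and tile_yellow above 12 N or contact force between probe and tile_grey above 12 N or contact force between probe and tile_green above 12 N).
It fails at once if the probe is dropped or knocked over (angle between probe's own z axis and vertical above 1 rad).
It also fails if it takes over 67 s, if anything falls off the work surface, if the arm or the gripper's body presses on something with over 40 N, if the wrist force passes 120 N, or if a joint passes its speed limit or range.

## Working session

There is one attempt and no reset: what is moved stays moved. The work goes in short steps, Python scripts to look and compute and a tool call to move; the robot and the scene stay as the last step left them, time stands still between calls to the robot, and variables do not carry over. Pictures are saved under pics/ and viewed, at most 10 in all, crops included, and the job is handed in when it is done.

Besides the shell and the picture viewer there is one more tool, called after "Emit:" by a JSON object that holds its "name" and its "arguments", one argument or row to a line. carry_out: Moves the arm, as the interface text tells. Its arguments: {"type":"object","properties":{"offset":{"type":"array"},"twist":{"type":"array"},"claw":{"type":"array"}},"required":["offset","twist","claw"]}

```bash
mkdir -p pics
cat > h.py <<'E'
import numpy as np, cv2
from bench import status, optics
from scipy.spatial.transform import Rotation as R
def model(n):
    m=optics.camera_model(n); f=240/np.tan(np.radians(m['vfov'])/2)
    return f,m['cx'],m['cy'],np.array(m['extrinsics'])
def ray(n,u,v,M=None):
    f,cx,cy,E=M or model(n); d=E[:3,:3].T@np.array([(u-cx)/f,(v-cy)/f,1]); c=-E[:3,:3].T@E[:3,3]
    return c,d/np.linalg.norm(d)
def onz(n,u,v,z,M=None):
    c,d=ray(n,u,v,M); return c+d*(z-c[2])/d[2]
def proj(n,p,M=None):
    f,cx,cy,E=M or model(n); q=E[:3,:3]@np.array(p)+E[:3,3]; return np.array([f*q[0]/q[2]+cx,f*q[1]/q[2]+cy])
def tri(a,b):
    (c1,d1),(c2,d2)=a,b
    t=np.linalg.lstsq(np.c_[d1,-d2],c2-c1,rcond=None)[0]; p=c1+t[0]*d1;q=c2+t[1]*d2
    return (p+q)/2,np.linalg.norm(p-q)
def grab(n,name):
    im=cv2.cvtColor(optics.camera(n),cv2.COLOR_RGB2BGR); cv2.imwrite(f'pics/{name}.png',im); return im
E
python3 - <<'E'
from h import *
for n in('top','scene'):
    grab(n,n+'0'); m=model(n); print(n,m[:3],ray(n,320,240))
print(status.read_state())
E
```

```text
top (np.float64(582.5528818200739), 328.6307241142884, 243.60707927691223) (array([ 3.40780449e-01, -1.01387800e-03,  1.46285176e+00]), array([ 0.17914498,  0.01122116, -0.98375869]))
scene (np.float64(567.9881058106143), 322.76983256899626, 243.61583011678627) (array([1.27379771, 0.61814354, 1.01802043]), array([-0.5431806 , -0.45563779, -0.70522978]))
{'time_s': 0.1, 'joints': array([-1.32859026e+00,  4.91494543e-01,  1.55935184e+00,  2.43917171e-05,
        1.09173820e+00, -1.05625054e-01]), 'joint_vel': array([ 0.00107547, -0.00266529, -0.00075816,  0.00060412,  0.00036361,
       -0.00026527]), 'effort': array([ 2.57212014e-03, -6.19446301e+01, -2.62027949e+01, -5.35072240e-05,
        2.87637995e-03,  5.15491990e-06]), 'position': array([ 0.21300331, -0.58738164,  0.23080176]), 'tcp_rot': array([-3.09322792e+00, -5.43432794e-01,  7.23859220e-05]), 'ft_force': array([-0.49386747,  0.74614107,  0.139196  ]), 'moment': array([-0.01441542,  0.03280197,  0.05439726]), 'grasp_force': 0.0, 'gripper_width': 1.0016420784809772}
```

View pics/top0.png

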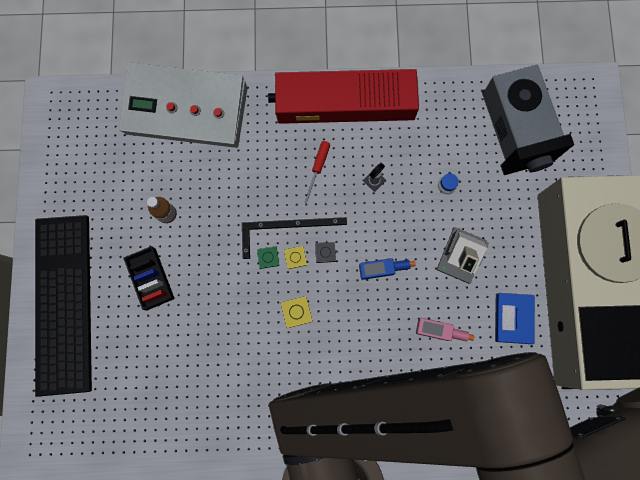

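View pics/scene0.png

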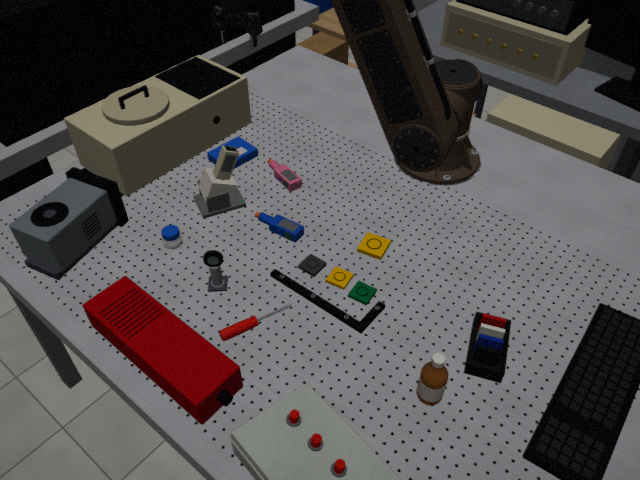

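The top view has +x up and +y left.
- **Yellow tile:** the candidates are a small one at (295,257) and a large one at (296,312). The small one is meant.
- **Probe:** the candidates are beige in the cradle at (465,255), blue at (385,268) and pink at (445,330). The beige one is meant.
- **Green and grey tiles:** green is at (268,258) and grey at (326,252). The stop's corner is near (250,228).
- **Case tiles:** these are at (148,285) and stay where they are.

I'll check the choice in one crop and measure.

Run:
```python
from h import *
im=cv2.imread('pics/top0.png'); s=cv2.imread('pics/scene0.png')
a=cv2.resize(im[205:325,235:355],(400,400),interpolation=cv2.INTER_CUBIC)   #x3.333
b=cv2.resize(s[130:230,180:280],(400,400),interpolation=cv2.INTER_CUBIC)    #x4
c=cv2.resize(im[215:295,420:500],(400,0) if 0 else (400,400),interpolation=cv2.INTER_CUBIC) #x5
out=np.hstack([a,c]); out=np.vstack([out,np.zeros((0,800,3),np.uint8)])
cv2.imwrite('pics/crop1.png',np.hstack([cv2.resize(x,(266,266)) for x in(a,b,c)]).repeat(1,0))
M=model('top'); hsv=cv2.cvtColor(im,cv2.COLOR_BGR2HSV)
roi=np.zeros(im.shape[:2],np.uint8); roi[235:272,252:345]=1
H,S,V=cv2.split(hsv)
masks={'green':(H>60)&(H<95)&(S>120),'yellow':(H>18)&(H<35)&(S>120),'grey':(V<105)&(S<60)}
for k,m in masks.items():
    m=(m&(roi>0)).astype(np.uint8); m=cv2.morphologyEx(m,cv2.MORPH_CLOSE,np.ones((5,5)));m=cv2.morphologyEx(m,cv2.MORPH_OPEN,np.ones((5,5)))
    cs=cv2.findContours(m,0,2)[0]; cc=max(cs,key=cv2.contourArea)
    w=np.array([onz('top',p[0][0],p[0][1],.008,M)[:2] for p in cc],np.float32)*1000
    print(k,cv2.minAreaRect(w))
m=((V<75)).astype(np.uint8); r2=np.zeros_like(m); r2[212:262,236:352]=1; m&=r2
n,l,st,ce=cv2.connectedComponentsWithStats(m); i=1+np.argmax(st[1:,4]); print(st[i])
ys,xs=np.where(l==i)
W=np.array([onz('top',u,v,.012,M)[:2] for u,v in zip(xs,ys)])
# long bar: pixels right of u=258
L=W[xs>260]; d=cv2.fitLine(L.astype(np.float32),cv2.DIST_HUBER,0,1e-4,1e-4).ravel(); print('long',d,'yrange',W[:,1].min(),W[:,1].max())
Sb=W[ys>232]; d2=cv2.fitLine(Sb.astype(np.float32),cv2.DIST_HUBER,0,1e-4,1e-4).ravel(); print('short',d2)
```

```text
green ((564.47509765625, 149.1186981201172), (48.03813934326172, 48.677268981933594), 89.72570037841797)
yellow ((563.2940673828125, 79.63960266113281), (49.159629821777344, 48.534027099609375), 10.003458976745605)
grey ((574.6240234375, 3.637500762939453), (50.61245346069336, 51.26740264892578), 88.75738525390625)
[242 217 105  42 976]
long [ 0.02375852 -0.9997177   0.6502038   0.05768247] yrange -0.05201352084092482 0.2129420079850645
short [0.99985284 0.01715708 0.60269153 0.20307858]
```

View pics/crop1.png

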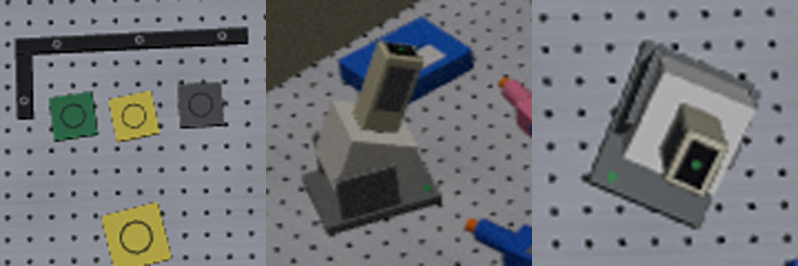

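The crop confirms the choices: small yellow beside green and grey in front of the stop, and the beige probe leaning in its cradle. The stop's corner is at about (0.638, 0.195), yaw 0.024. I'll push the tiles with the two fingers spread about 60 mm over their backs.

Emit:
{"name": "carry_out", "arguments": {
  "offset": [
    [2.96,4.84,0],
    [2.96,4.84,0],
    [2.96,4.84,0],
    [2.96,4.84,0],
    [2.96,4.84,0],
    [2.96,4.84,0],
    [2.96,4.84,0],
    [2.96,4.84,0],
    [0.8,4.9,0],
    [0.8,4.9,0],
    [0.8,4.9,0],
    [0.8,4.9,0]
  ],
  "twist": [
    [0,0,-0.162],
    [0,0,-0.162],
    [0,0,0],
    [0,0,0],
    [0,0,0],
    [0,0,0],
    [0,0,0],
    [0,0,0],
    [0,0,0],
    [0,0,0],
    [0,0,0],
    [0,0,0]
  ],
  "claw": [0.36,0.36,0.36,0.36,0.36,0.36,0.36,0.36,0.36,0.36,0.36,0.36]
}}

```text
time_s: 1.6
position: [0.4818, -0.0027, 0.2313]
tcp_rot: [3.141, 0.037, -0.0]
ft_force: [0.6, -0.1, -0.4]
gripper_width: 0.363
grasp_force: 0.0
```

Emit:
{"name": "carry_out", "arguments": {
  "offset": [
    [0.5,5,0],
    [0.5,5,0],
    [0,0,0],
    [0,0,0]
  ],
  "twist": [
    [0,0,0],
    [0,0,0],
    [0,0,0],
    [0,0,0]
  ],
  "claw": [0.36,0.36,0.36,0.36]
}}

```text
time_s: 2.1
position: [0.4916, 0.0954, 0.2311]
tcp_rot: [3.141, 0.038, -0.001]
ft_force: [-0.0, -0.5, -0.4]
gripper_width: 0.361
grasp_force: 0.0
```

Run:
```python
from h import *
print(status.read_state()['position']); grab('wrist','w0'); M=model('wrist'); print(M[0],ray('wrist',320,240,M))
for p in [(.638,.195,.012),(.638+.0238*.25,.195-.25,.012),(.5645,.149,.01),(.563,.08,.01),(.575,.0036,.01)]: print(p,proj('wrist',p,M))
```

```text
[0.49164263 0.09540308 0.23110492]
374.49470514677165 (array([0.56555182, 0.09714424, 0.37292056]), array([-0.2963544 ,  0.00161318, -0.95507668]))
(0.638, 0.195, 0.012) [211.92352291  33.44392898]
(0.64395, -0.05499999999999999, 0.012) [501.53839468  33.50095017]
(0.5645, 0.149, 0.01) [267.27169098 123.78579797]
(0.563, 0.08, 0.01) [341.62547444 127.329484  ]
(0.575, 0.0036, 0.01) [424.99662636 115.81458269]
```

View pics/w0.png

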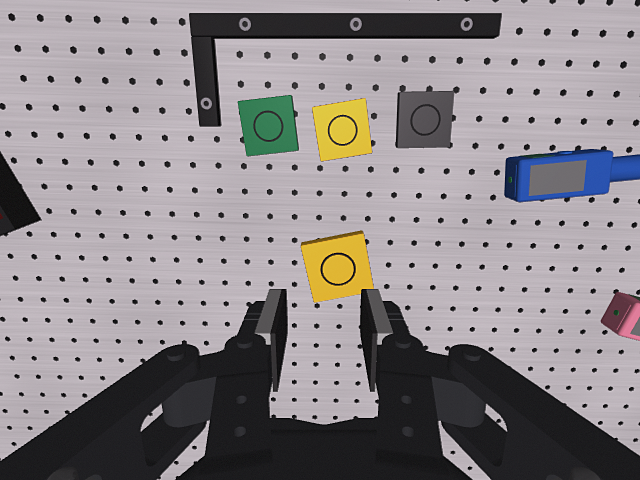

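The wrist view shows the inner corner at (214,37), and rings for green at (268,126), yellow (342,130) and grey (425,120). Everything is about 3 mm nearer in x than the top-view estimate, so I'll use a corner of about (0.635, 0.193). Now to descend behind green.

Emit:
{"name": "carry_out", "arguments": {
  "offset": [
    [0.8,5.2,0],
    [0,0,-5.6],
    [0,0,-5.6],
    [0,0,-5.6],
    [0,0,-4],
    [0,0,-1.3],
    [0,0,-0.5],
    [0,0,0]
  ],
  "twist": [
    [0,0,0],
    [0,0,0],
    [0,0,0],
    [0,0,0],
    [0,0,0],
    [0,0,0],
    [0,0,0],
    [0,0,0]
  ],
  "claw": [0.36,0.36,0.36,0.36,0.36,0.36,0.36,0.36]
}}

```text
time_s: 3.15
position: [0.5004, 0.1474, 0.0063]
tcp_rot: [-3.141, -0.037, -0.002]
ft_force: [0.4, 0.4, -0.3]
gripper_width: 0.356
grasp_force: 0.0
```

Emit:
{"name": "carry_out", "arguments": {
  "offset": [
    [0,0,-0.25],
    [1,0.02,0],
    [1,0.02,0],
    [1,0.02,0],
    [1,0.02,0],
    [1,0.02,0],
    [1,0.02,0],
    [0.7,0.02,0],
    [0.3,0,0],
    [0,0,0]
  ],
  "twist": [
    [0,0,0],
    [0,0,0],
    [0,0,0],
    [0,0,0],
    [0,0,0],
    [0,0,0],
    [0,0,0],
    [0,0,0],
    [0,0,0],
    [0,0,0]
  ],
  "claw": [0.36,0.36,0.36,0.36,0.36,0.36,0.36,0.36,0.36,0.36]
}}

```text
time_s: 4.4
position: [0.5699, 0.149, 0.0028]
tcp_rot: [3.141, 0.037, 0.0]
ft_force: [0.8, 0.2, 0.4]
gripper_width: 0.356
grasp_force: 0.0
```

Run:
```python
from h import *
print(status.read_state()['position']); grab('wrist','w1');grab('top','t1')
im=cv2.imread('pics/t1.png')[205:285,235:355]
a=cv2.resize(im,(600,400),interpolation=cv2.INTER_CUBIC);cv2.imwrite('pics/w1c.png',np.hstack([cv2.resize(cv2.imread('pics/w1.png'),(400,300)),cv2.resize(a,(400,300))]))
```

```text
[0.56991334 0.14900264 0.00277732]
```

View pics/w1c.png

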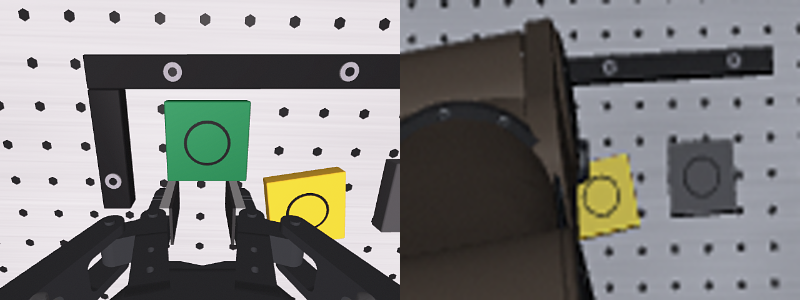

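The wrist view shows green squared to the fingers, with a few mm left to the bar (tile edge at row 100, bar face at row 88). I'll creep forward.

Emit:
{"name": "carry_out", "arguments": {
  "offset": [
    [0.3,0,0],
    [0.2,0,0],
    [0.1,0,0],
    [0,0,0]
  ],
  "twist": [
    [0,0,0],
    [0,0,0],
    [0,0,0],
    [0,0,0]
  ],
  "claw": [0.36,0.36,0.36,0.36]
}}

```text
time_s: 5.0
position: [0.576, 0.149, 0.0028]
tcp_rot: [3.141, 0.037, 0.0]
ft_force: [-1.7, -0.3, 0.2]
gripper_width: 0.362
grasp_force: 0.0
```

Emit:
{"name": "carry_out", "arguments": {
  "offset": [
    [0.1,0,0],
    [0.1,0,0],
    [0,0,0]
  ],
  "twist": [
    [0,0,0],
    [0,0,0],
    [0,0,0]
  ],
  "claw": [0.36,0.36,0.36]
}}

```text
time_s: 5.38
position: [0.5772, 0.149, 0.0027]
tcp_rot: [3.141, 0.037, -0.002]
ft_force: [-5.5, 0.5, 3.2]
gripper_width: 0.359
grasp_force: 2.5
```

Run:
```python
from h import *
im=grab('wrist','w2'); M=model('wrist'); H,S,V=cv2.split(cv2.cvtColor(im,cv2.COLOR_BGR2HSV))
m=((H>60)&(H<95)&(S>100)&(V>110)).astype(np.uint8); c=max(cv2.findContours(m,0,2)[0],key=cv2.contourArea)
p=cv2.approxPolyDP(c,6,True).reshape(-1,2); print([ (tuple(q),onz('wrist',*q,.01,M)[:2].round(4)) for q in p])
u=int(p[:,0].mean()); print('col V',u,[(v,int(V[v,u])) for v in range(60,175,3)])
print(onz('wrist',u,140,.012,M))
```

```text
[((np.int32(263), np.int32(165)), array([0.6367, 0.1722])), ((np.int32(270), np.int32(290)), array([0.5883, 0.1706])), ((np.int32(393), np.int32(289)), array([0.5899, 0.1224])), ((np.int32(399), np.int32(164)), array([0.6382, 0.1241]))]
col V 331 [(60, 75), (63, 246), (66, 235), (69, 231), (72, 235), (75, 233), (78, 234), (81, 234), (84, 234), (87, 234), (90, 235), (93, 235), (96, 235), (99, 234), (102, 235), (105, 235), (108, 242), (111, 22), (114, 43), (117, 42), (120, 44), (123, 42), (126, 45), (129, 43), (132, 43), (135, 42), (138, 43), (141, 43), (144, 46), (147, 44), (150, 42), (153, 43), (156, 42), (159, 45), (162, 32), (165, 146), (168, 160), (171, 158), (174, 159)]
[0.64590348 0.14847229 0.012     ]
```

Green touches the bar, with a 5 N reaction at TCP x of about 0.577. Next is yellow.

Emit:
{"name": "carry_out", "arguments": {
  "offset": [
    [-1.5,0,0],
    [-3,0,4],
    [-3.5,-4,0],
    [0,-3,0],
    [0,0,-4],
    [1.1,0.02,0],
    [1.1,0.02,0],
    [1.1,0.02,0],
    [1.1,0.02,0],
    [1.1,0.02,0],
    [1.1,0.02,0],
    [0.9,0.02,0]
  ],
  "twist": [
    [0,0,0],
    [0,0,0],
    [0,0,0],
    [0,0,0],
    [0,0,0],
    [0,0,0],
    [0,0,0],
    [0,0,0],
    [0,0,0],
    [0,0,0],
    [0,0,0],
    [0,0,0]
  ],
  "claw": [0.36,0.36,0.36,0.36,0.36,0.36,0.36,0.36,0.36,0.36,0.36,0.36]
}}

```text
time_s: 6.92
position: [0.5735, 0.0804, 0.0028]
tcp_rot: [3.141, 0.037, 0.0]
ft_force: [-0.3, -0.0, -0.1]
gripper_width: 0.359
grasp_force: 0.4
```

Emit:
{"name": "carry_out", "arguments": {
  "offset": [
    [0.3,0,0],
    [0.15,0,0],
    [0.1,0,0],
    [0,0,0]
  ],
  "twist": [
    [0,0,0],
    [0,0,0],
    [0,0,0],
    [0,0,0]
  ],
  "claw": [0.36,0.36,0.36,0.36]
}}

```text
time_s: 7.42
position: [0.5783, 0.0804, 0.0029]
tcp_rot: [3.141, 0.037, 0.0]
ft_force: [-0.9, 0.4, -0.5]
gripper_width: 0.363
grasp_force: 0.0
```

Emit:
{"name": "carry_out", "arguments": {
  "offset": [
    [0.12,0,0],
    [0.1,0,0]
  ],
  "twist": [
    [0,0,0],
    [0,0,0]
  ],
  "claw": [0.36,0.36]
}}

```text
time_s: 7.68
position: [0.579, 0.0804, 0.0027]
tcp_rot: [3.141, 0.037, -0.006]
ft_force: [-10.2, -0.4, 5.7]
gripper_width: 0.359
grasp_force: 4.9
```

Emit:
{"name": "carry_out", "arguments": {
  "offset": [
    [-1.5,0,0],
    [-3,0,4],
    [-3.5,-4,0],
    [0,-3.7,0],
    [0,0,-4],
    [1.1,0.02,0],
    [1.1,0.02,0],
    [1.1,0.02,0],
    [1.1,0.02,0],
    [1.1,0.02,0],
    [1.1,0.02,0],
    [0.9,0.02,0]
  ],
  "twist": [
    [0,0,0],
    [0,0,0],
    [0,0,0],
    [0,0,0],
    [0,0,0],
    [0,0,0],
    [0,0,0],
    [0,0,0],
    [0,0,0],
    [0,0,0],
    [0,0,0],
    [0,0,0]
  ],
  "claw": [0.36,0.36,0.36,0.36,0.36,0.36,0.36,0.36,0.36,0.36,0.36,0.36]
}}

```text
time_s: 9.18
position: [0.5762, 0.0048, 0.0028]
tcp_rot: [3.141, 0.037, 0.0]
ft_force: [-0.8, -0.7, 0.1]
gripper_width: 0.363
grasp_force: 0.3
```

Emit:
{"name": "carry_out", "arguments": {
  "offset": [
    [0.3,0,0],
    [0.2,0,0],
    [0.1,0,0],
    [0.1,0,0],
    [0,0,0]
  ],
  "twist": [
    [0,0,0],
    [0,0,0],
    [0,0,0],
    [0,0,0],
    [0,0,0]
  ],
  "claw": [0.36,0.36,0.36,0.36,0.36]
}}

```text
time_s: 9.8
position: [0.5808, 0.0049, 0.0027]
tcp_rot: [-3.141, -0.038, 0.006]
ft_force: [-7.8, -0.9, 4.7]
gripper_width: 0.365
grasp_force: 4.0
```

All three are against the long bar. Now I'll close the row along +y from grey's right side with the fingers shut.

Emit:
{"name": "carry_out", "arguments": {
  "offset": [
    [-1.5,0,0],
    [0,0,4],
    [2.5,-3.6,0],
    [2.5,-3.6,0],
    [0,0,0],
    [0,0,-3.7],
    [0,0,-0.2],
    [-0.02,1,0],
    [-0.02,1,0],
    [-0.02,1,0],
    [-0.02,1,0],
    [0,0,0]
  ],
  "twist": [
    [0,0,0],
    [0,0,0],
    [0,0,0],
    [0,0,0],
    [0,0,0],
    [0,0,0],
    [0,0,0],
    [0,0,0],
    [0,0,0],
    [0,0,0],
    [0,0,0],
    [0,0,0]
  ],
  "claw": [0.3,0,0,0,0,0,0,0,0,0,0,0]
}}

```text
time_s: 11.3
position: [0.6167, -0.0263, 0.004]
tcp_rot: [3.141, 0.039, 0.0]
ft_force: [0.1, -1.2, 1.1]
gripper_width: 0.001
grasp_force: 0.0
```

Emit:
{"name": "carry_out", "arguments": {
  "offset": [
    [-0.02,1,0],
    [-0.02,1,0],
    [-0.02,1,0],
    [-0.02,1,0],
    [0,0,0]
  ],
  "twist": [
    [0,0,0],
    [0,0,0],
    [0,0,0],
    [0,0,0],
    [0,0,0]
  ],
  "claw": [0,0,0,0,0]
}}

```text
time_s: 11.92
position: [0.6159, 0.0137, 0.0038]
tcp_rot: [-3.141, -0.039, 0.0]
ft_force: [-0.3, 0.6, 0.0]
gripper_width: -0.0
grasp_force: 0.0
```

Run:
```python
from h import *
s=status.read_state();print(s['position'],s['ft_force']); grab('wrist','w3')
```

```text
[0.61585758 0.01372556 0.00378869] [-0.33790115  0.61203527  0.03524728]
```

View pics/w3.png

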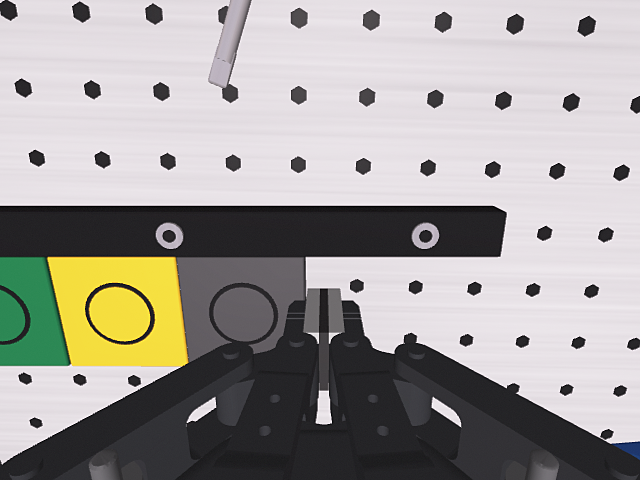

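Grey (243,313), yellow (120,314) and green (5,315) are already adjacent and flush with the bar. I'll push on to the short bar.

Emit:
{"name": "carry_out", "arguments": {
  "offset": [
    [-0.02,0.8,0],
    [-0.02,0.6,0],
    [0,0.3,0],
    [0,0.2,0],
    [0,0,0]
  ],
  "twist": [
    [0,0,0],
    [0,0,0],
    [0,0,0],
    [0,0,0],
    [0,0,0]
  ],
  "claw": [0,0,0,0,0]
}}

```text
time_s: 12.6
position: [0.6155, 0.032, 0.0038]
tcp_rot: [3.141, 0.038, 0.0]
ft_force: [0.2, 0.1, -0.2]
gripper_width: -0.0
grasp_force: 0.0
```

Emit:
{"name": "carry_out", "arguments": {
  "offset": [
    [0,0.2,0],
    [0,0.2,0],
    [0,0,0]
  ],
  "twist": [
    [0,0,0],
    [0,0,0],
    [0,0,0]
  ],
  "claw": [0,0,0]
}}

```text
time_s: 12.98
position: [0.6155, 0.036, 0.0038]
tcp_rot: [3.141, 0.038, 0.0]
ft_force: [0.4, 0.4, 0.5]
gripper_width: -0.004
grasp_force: 0.0
```

Emit:
{"name": "carry_out", "arguments": {
  "offset": [
    [0,0.2,0],
    [0,0.1,0],
    [0,0,0]
  ],
  "twist": [
    [0,0,0],
    [0,0,0],
    [0,0,0]
  ],
  "claw": [0,0,0]
}}

```text
time_s: 13.35
position: [0.6155, 0.0389, 0.0038]
tcp_rot: [3.141, 0.037, -0.0]
ft_force: [-0.5, 0.0, -0.6]
gripper_width: -0.003
grasp_force: 0.2
```

Emit:
{"name": "carry_out", "arguments": {
  "offset": [
    [0,0.15,0],
    [0,0.1,0],
    [0,0,0]
  ],
  "twist": [
    [0,0,0],
    [0,0,0],
    [0,0,0]
  ],
  "claw": [0,0,0]
}}

```text
time_s: 13.72
position: [0.6155, 0.0398, 0.0038]
tcp_rot: [3.14, 0.037, -0.001]
ft_force: [-1.9, -13.4, 0.7]
gripper_width: 0.001
grasp_force: 6.7
```

Emit:
{"name": "carry_out", "arguments": {
  "offset": [
    [0,-1,0],
    [0,0,6],
    [-3,2,5],
    [-4,3,5],
    [0,0,0],
    [0,0,0]
  ],
  "twist": [
    [0,0,0],
    [0,0,0],
    [0,0,0],
    [0,0,0],
    [0,0,0],
    [0,0,0]
  ],
  "claw": [0,0.5,1,1,1,1]
}}

```text
time_s: 14.48
position: [0.5505, 0.0777, 0.1578]
tcp_rot: [3.141, 0.038, 0.001]
ft_force: [0.0, -0.4, -0.2]
gripper_width: 1.002
grasp_force: 0.0
```

```bash
cat > tiles.py <<'E'
from h import *
def measure(im,M,roi=None):
    H,S,V=cv2.split(cv2.cvtColor(im,cv2.COLOR_BGR2HSV)); out={}
    for k,m in {'green':(H>60)&(H<95)&(S>100)&(V>100),'yellow':(H>18)&(H<35)&(S>100)&(V>150),'grey':(V<110)&(V>60)&(S<60)}.items():
        m=m.astype(np.uint8)
        if roi is not None: m&=roi
        m=cv2.morphologyEx(cv2.morphologyEx(m,cv2.MORPH_CLOSE,np.ones((9,9))),cv2.MORPH_OPEN,np.ones((9,9)))
        c=max(cv2.findContours(m,0,2)[0],key=cv2.contourArea)
        w=np.array([onz('wrist',*p[0],.01,M)[:2] for p in c],np.float32)*1000
        out[k]=cv2.minAreaRect(w)
    return out
E
python3 - <<'E'
from tiles import *
print(status.read_state()['position']); im=grab('wrist','w4'); M=model('wrist'); roi=np.zeros(im.shape[:2],np.uint8); roi[:int(proj('wrist',(.57,.12,.01),M)[1])+5]=1
for k,v in measure(im,M,roi).items(): print(k,v)
E
```

```text
[0.55048026 0.07771255 0.15781823]
green ((611.8778076171875, 170.48980712890625), (48.27388000488281, 48.5182991027832), 1.3784804344177246)
yellow ((613.0767211914062, 120.68488311767578), (48.27485656738281, 49.17008972167969), 1.3784699440002441)
grey ((621.3568115234375, 71.03857421875), (62.44172668457031, 48.94938278198242), 1.378440260887146)
```

View pics/w4.png

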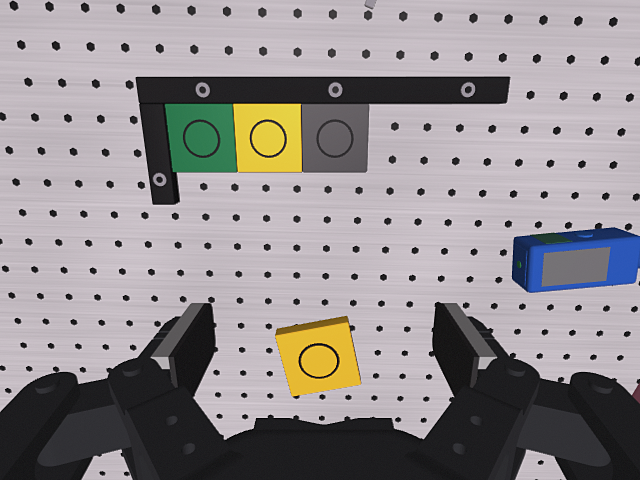

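The row is closed, square and seated: green at (201,138), yellow (268,138), grey (335,138). Now to look at the cradle.

Emit:
{"name": "carry_out", "arguments": {
  "offset": [
    [-1,-4.5,2],
    [-1,-4.5,2],
    [-1,-4.5,2],
    [-1,-4.5,2],
    [-1,-4.5,2],
    [-1,-4.5,2],
    [-1,-4.5,2],
    [-1,-4,0],
    [0,0,0],
    [0,0,0]
  ],
  "twist": [
    [0,0,0],
    [0,0,0],
    [0,0,0],
    [0,0,0],
    [0,0,0],
    [0,0,0],
    [0,0,0],
    [0,0,0],
    [0,0,0],
    [0,0,0]
  ],
  "claw": [1,1,1,1,1,1,1,1,1,1]
}}

```text
time_s: 15.78
position: [0.4702, -0.2775, 0.2967]
tcp_rot: [-3.14, -0.036, 0.003]
ft_force: [-0.1, 1.0, -0.1]
gripper_width: 1.001
grasp_force: 0.0
```

Run:
```python
from h import *
print(status.read_state()['position']); im=grab('wrist','w5'); M=model('wrist'); np.savez('w5.npz',f=M[0],cx=M[1],cy=M[2],E=M[3])
# green ring centre from w0-type view is done later
```

```text
[ 0.47015428 -0.27746162  0.2967337 ]
```

View pics/w5.png

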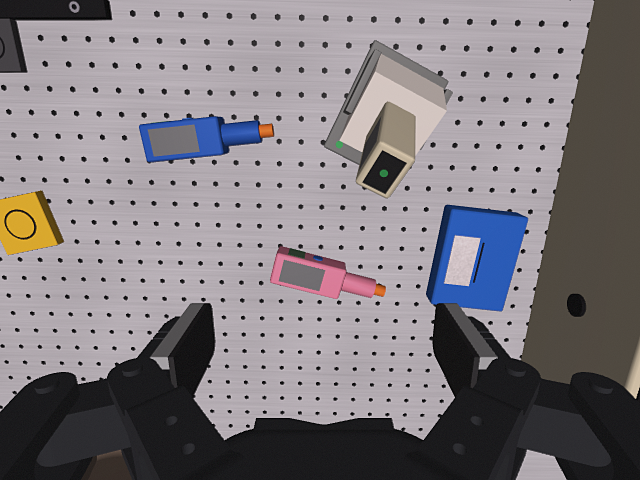

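The view shows the beige probe with its top face centred near (385,172), foot corners at (325,147) and (375,41), blue and pink decoys clear of it, and the tissue box at (478,258). Next I'll get the yaw from the foot edge and a second view for the height.

Emit:
{"name": "carry_out", "arguments": {
  "offset": [
    [0,-5,0],
    [0,-5,0],
    [0,0,0]
  ],
  "twist": [
    [0,0,0],
    [0,0,0],
    [0,0,0]
  ],
  "claw": [1,1,1]
}}

```text
time_s: 16.2
position: [0.4704, -0.3789, 0.2969]
tcp_rot: [-3.141, -0.035, 0.001]
ft_force: [-0.1, 1.2, -0.2]
gripper_width: 0.999
grasp_force: 0.0
```

Run:
```python
from h import *
b=grab('wrist','w6'); MB=model('wrist'); np.savez('w6.npz',f=MB[0],cx=MB[1],cy=MB[2],E=MB[3])
d=np.load('w5.npz'); MA=(float(d['f']),float(d['cx']),float(d['cy']),d['E'])
a=cv2.imread('pics/w5.png')
def led(im,guess):
    H,S,V=cv2.split(cv2.cvtColor(im,cv2.COLOR_BGR2HSV)); m=((H>45)&(H<90)&(S>110)&(V>60)).astype(np.uint8)
    n,l,st,ce=cv2.connectedComponentsWithStats(m); r=[(np.hypot(*(ce[i]-guess)),st[i,4],ce[i]) for i in range(1,n) if st[i,4]>6]
    return sorted(r,key=lambda t:t[0])[:2]
A=led(a,(384,173)); gb=proj('wrist',onz('wrist',384,173,.16,MA),MB); B=led(b,gb); print(A,gb,B)
t=tri(ray('w',*A[0][2],MA),ray('w',*B[0][2],MB)); print('LED3d',t)
p,q=onz('w',325,147,.012,MA),onz('w',375,41,.012,MA); e=(q-p)[:2]; print('foot edge',p,q,np.linalg.norm(e),'yaw',np.arctan2(e[1],e[0]))
top=t[0]
yaw=np.arctan2(e[1],e[0]);s=np.radians(25); ax=np.array([-np.sin(s)*np.cos(yaw),-np.sin(s)*np.sin(yaw),np.cos(s)]); print('axis',ax,'seat',top-.085*ax)
x,y,w,h=int(gb[0]-90),int(gb[1]-150),220,220; x=max(x,0);y=max(y,0); print('crop',x,y)
both=[cv2.resize(i,(400,400),interpolation=cv2.INTER_CUBIC) for i in (a[30:230,290:490],b[y:y+200,x:x+200])]
cv2.imwrite('pics/pair.png',np.hstack(both))
```

```text
[(np.float64(0.5149941156209907), np.int32(53), array([383.49056604, 172.9245283 ])), (np.float64(53.51564969801301), np.int32(37), array([338.91891892, 144.16216216]))] [247.952408   169.82032346] [(np.float64(3.8401508503183956), np.int32(54), array([244.12962963, 170.18518519]))]
LED3d (array([ 0.51117086, -0.31878812,  0.16663511]), np.float64(0.0003687074637411067))
foot edge [ 0.5195631  -0.27685561  0.012     ] [ 0.62659579 -0.32543826  0.012     ] 0.11754264070423939 yaw -0.42609640548656663
axis [-0.38483032  0.17467633  0.90630779] seat [ 0.54388144 -0.33363561  0.08959895]
crop 157 19
```

View pics/pair.png

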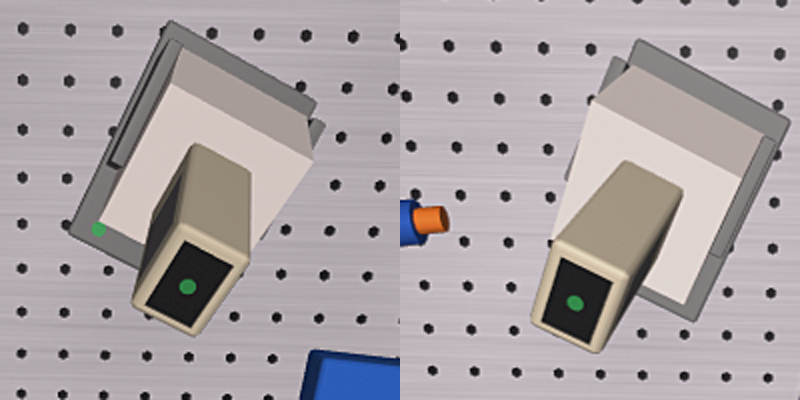

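The LED is centred on the top face. Triangulation puts the top centre at about (0.511, -0.319, 0.165), with cradle yaw -0.426. I'll align the tool with the probe's axis, 90 mm back from the grasp.

Emit:
{"name": "carry_out", "arguments": {
  "offset": [
    [0.45,1.1,0],
    [0.45,1.1,0],
    [0.45,1.1,0],
    [0.45,1.1,0],
    [0.45,1.1,0],
    [0.45,1.14,0],
    [0,0,-3.5],
    [0,0,-3.5],
    [0,0,-2.9],
    [0,0,0],
    [0,0,0]
  ],
  "twist": [
    [0,0,-0.15],
    [0,0,-0.15],
    [0,0,-0.15],
    [-0.06,-0.1323,0],
    [-0.06,-0.1323,0],
    [-0.06,-0.1323,0],
    [0,0,0],
    [0,0,0],
    [0,0,0],
    [0,0,0],
    [0,0,0]
  ],
  "claw": [1,1,1,1,1,1,1,1,1,1,1]
}}

```text
time_s: 17.62
position: [0.4978, -0.3102, 0.2002]
tcp_rot: [2.914, -0.629, 0.647]
ft_force: [0.7, 0.1, 0.1]
gripper_width: 0.998
grasp_force: 0.0
```

Run:
```python
from h import *
d=np.load('w6.npz'); MB=(float(d['f']),float(d['cx']),float(d['cy']),d['E'])
pts=[onz('w',*p,.012,MB) for p in ((349.5,81.5),(304.5,178),(277,40))]
e=pts[0]-pts[1]; g=pts[2]-pts[0]; print('yaw2',np.arctan2(e[1],e[0]),np.linalg.norm(e),'yaw3',np.arctan2(g[1],g[0])-np.pi/2)
s=status.read_state(); Rm=R.from_rotvec(s['tcp_rot']).as_matrix(); print(s['position'],Rm.T.round(3),s['joints'].round(2))
top=np.array([.5112,-.3188,.165]); l=Rm.T@(top-s['position']); print('probe top in tool',l)
im=grab('wrist','w7'); print('pred top px',proj('wrist',top))
```

```text
yaw2 -0.42592154145686323 0.11280019003996446 yaw3 -0.45972824270373813
[ 0.49775935 -0.31024245  0.20019258] [[ 0.825 -0.374  0.423]
 [-0.412 -0.911  0.   ]
 [ 0.385 -0.175 -0.906]] [-0.72  0.36  1.97  0.32  0.41  1.  ]
probe top in tool [-0.00060155  0.00224975  0.03856135]
pred top px [327.65289693 273.52181184]
```

View pics/w7.png

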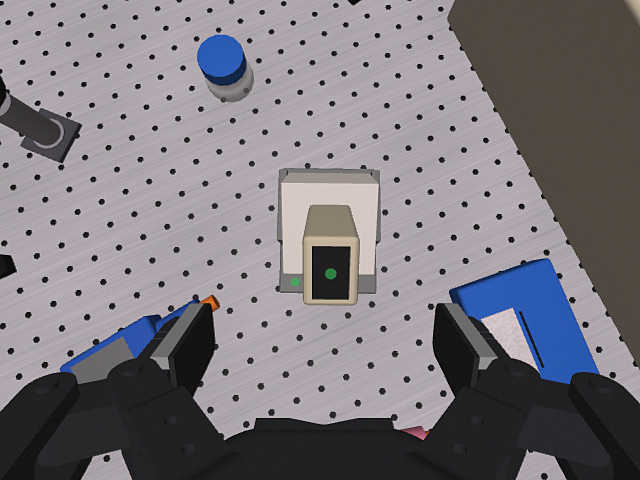

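The view is square to the cradle, with the LED at (331,273) and the finger mid-plane about 3 mm to its left. I'll correct that and advance along the axis.

Emit:
{"name": "carry_out", "arguments": {
  "offset": [
    [-0.12,-0.27,0],
    [0.6,-0.27,-1.4],
    [0.6,-0.27,-1.4],
    [0.6,-0.27,-1.4],
    [0.6,-0.27,-1.4],
    [0.6,-0.27,-1.4],
    [0.56,-0.27,-1.39],
    [0,0,0]
  ],
  "twist": [
    [0,0,0],
    [0,0,0],
    [0,0,0],
    [0,0,0],
    [0,0,0],
    [0,0,0],
    [0,0,0],
    [0,0,0]
  ],
  "claw": [1,1,1,1,1,1,0.7,0.6]
}}

```text
time_s: 18.68
position: [0.5316, -0.3296, 0.1137]
tcp_rot: [2.915, -0.631, 0.643]
ft_force: [-0.1, 0.4, 0.1]
gripper_width: 0.609
grasp_force: 0.0
```

Run:
```python
from h import *
s=status.read_state(); Rm=R.from_rotvec(s['tcp_rot']).as_matrix(); print(s['ft_force'])
top=np.array([.5112,-.3188,.165]); print('top in tool',Rm.T@(top-s['position']))
im=grab('wrist','w8')
```

```text
[-0.07006679  0.38397593  0.09406807]
top in tool [ 0.00066062 -0.00138757 -0.05619286]
```

View pics/w8.png

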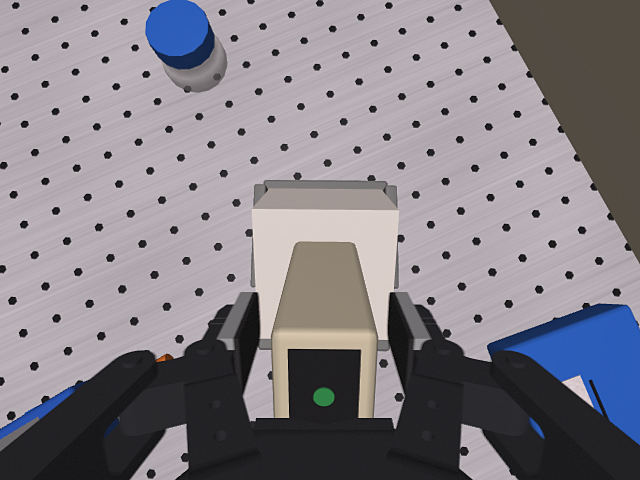

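The housing (columns 275–375) is centred between the pads. Closing.

Emit:
{"name": "carry_out", "arguments": {
  "offset": [
    [0,0,0],
    [0,0,0],
    [0,0,0],
    [0,0,0],
    [0,0,0],
    [0,0,0]
  ],
  "twist": [
    [0,0,0],
    [0,0,0],
    [0,0,0],
    [0,0,0],
    [0,0,0],
    [0,0,0]
  ],
  "claw": [0.2,0.2,0.2,0.2,0.2,0.2]
}}

```text
time_s: 19.48
position: [0.5316, -0.3297, 0.1158]
tcp_rot: [2.913, -0.63, 0.646]
ft_force: [-4.3, 2.2, 6.5]
gripper_width: 0.347
grasp_force: 59.8
```

Emit:
{"name": "carry_out", "arguments": {
  "offset": [
    [-0.29,0.13,0.68],
    [-0.58,0.26,1.36],
    [-0.58,0.26,1.36],
    [-0.58,0.26,1.36],
    [-0.58,0.26,1.36],
    [-0.58,0.26,1.36],
    [-0.58,0.26,1.36],
    [-0.58,0.26,1.36],
    [0,0,0]
  ],
  "twist": [
    [0,0,0],
    [0,0,0],
    [0,0,0],
    [0,0,0],
    [0,0,0],
    [0,0,0],
    [0,0,0],
    [0,0,0],
    [0,0,0]
  ],
  "claw": [0.2,0.2,0.2,0.2,0.2,0.2,0.2,0.2,0.2]
}}

```text
time_s: 20.6
position: [0.488, -0.3103, 0.2184]
tcp_rot: [2.912, -0.63, 0.647]
ft_force: [0.0, -0.1, -2.0]
gripper_width: 0.339
grasp_force: 59.2
```

Run:
```python
from h import *
d=cv2.imread('pics/w4.png')  # green ring centre from w4 needs its model: rebuild from pose via current hand-eye
s=status.read_state(); f,cx,cy,E=model('wrist')
T=np.eye(4);T[:3,:3]=R.from_rotvec(s['tcp_rot']).as_matrix();T[:3,3]=s['position']
X=E@T  # tool->camera
T4=np.eye(4);T4[:3,:3]=R.from_rotvec([3.141,.038,.001]).as_matrix();T4[:3,3]=[.55048,.07771,.15782]
M4=(f,cx,cy,X@np.linalg.inv(T4))
H,S,V=cv2.split(cv2.cvtColor(d,cv2.COLOR_BGR2HSV))
m=((V<90)).astype(np.uint8); m[:, :170]=0; m[:108]=0; m[168:]=0; m[:,232:]=0
ys,xs=np.where(m>0); (u,v),_,_=cv2.fitEllipse(np.c_[xs,ys].astype(np.float32)); print('ring px',u,v,len(xs),'world',onz('w',u,v,.01,M4))
print(s['position'],s['ft_force'],s['grasp_force'])
```

```text
ring px 196.55311584472656 141.78944396972656 307 world [0.60889978 0.17442095 0.01      ]
[ 0.48801042 -0.31026035  0.21839855] [ 0.04830982 -0.12090975 -2.03570146] 59.249659180641174
```

The probe is out of the cradle with grip force 59 N. Now upright it, turn back, and carry it over green.

Emit:
{"name": "carry_out", "arguments": {
  "offset": [
    [0,0,1],
    [0,0,0],
    [0,2,0],
    [1.3,4.8,0],
    [1.3,4.8,0],
    [1.3,4.8,0],
    [1.3,4.8,0],
    [1.3,4.8,0],
    [1.3,4.8,0],
    [1.3,4.8,0],
    [1.3,4.8,0],
    [0,0,0]
  ],
  "twist": [
    [0.06,0.1323,0],
    [0.06,0.1323,0],
    [0.06,0.1323,0],
    [0,0,0.15],
    [0,0,0.15],
    [0,0,0.15],
    [0,0,0],
    [0,0,0],
    [0,0,0],
    [0,0,0],
    [0,0,0],
    [0,0,0]
  ],
  "claw": [0.2,0.2,0.2,0.2,0.2,0.2,0.2,0.2,0.2,0.2,0.2,0.2]
}}

```text
time_s: 22.1
position: [0.5925, 0.0968, 0.2262]
tcp_rot: [-3.141, -0.043, 0.001]
ft_force: [-0.4, -1.3, -1.9]
gripper_width: 0.344
grasp_force: 59.8
```

Emit:
{"name": "carry_out", "arguments": {
  "offset": [
    [1,3,0],
    [0.9,3,0],
    [0,0,0],
    [0,0,0]
  ],
  "twist": [
    [0,0,0],
    [0,0,0],
    [0,0,0],
    [0,0,0]
  ],
  "claw": [0.2,0.2,0.2,0.2]
}}

```text
time_s: 22.6
position: [0.6109, 0.153, 0.2266]
tcp_rot: [3.141, 0.037, -0.001]
ft_force: [-0.2, -0.3, -1.4]
gripper_width: 0.344
grasp_force: 60.0
```

Run:
```python
from h import *
s=status.read_state(); print(s['position'],s['tcp_rot'],s['ft_force'])
im=grab('wrist','w9'); print('tile pred',proj('wrist',(.612,.1705,.01)),'nose',proj('wrist',s['position']-[0,0,.085]),'top',proj('wrist',s['position']+[0,0,.054]))
t=grab('scene','s9'); n=proj('scene',s['position']-[0,0,.085]); p=proj('scene',(.612,.1705,.01)); print(n,p)
x,y=int(p[0])-75,int(p[1])-130
a=cv2.resize(t[y:y+150,x:x+100],(400,600),interpolation=cv2.INTER_CUBIC); print('crop',x,y,'x4')
b=cv2.resize(im,(400,300)); cv2.imwrite('pics/s9c.png',np.hstack([a,np.vstack([b,np.zeros_like(b)])]))
```

```text
[0.61085    0.15297091 0.22662844] [ 3.14098079e+00  3.69724631e-02 -1.45212193e-03] [-0.19840985 -0.31821696 -1.4157143 ]
tile pred [305.53478342 201.76752583] nose [323.69798321 245.25022826] top [324.29554634 397.84166093]
[353.12810239 265.09365977] [356.38676561 308.81244107]
crop 281 178 x4
```

View pics/s9c.png

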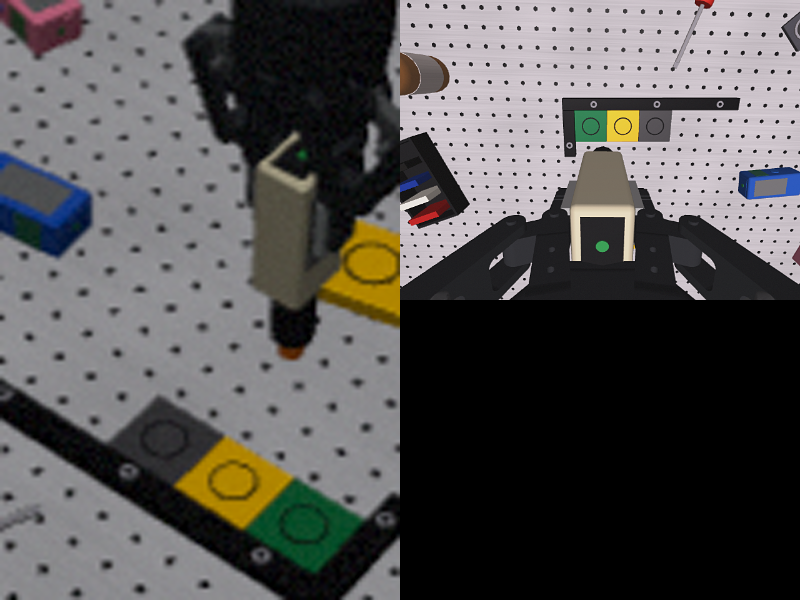

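The left panel shows the nose at scene pixel (353.5,266) and green's ring at (356.8,308.8). Both are within 1 px of my predictions for the TCP axis and (0.612, 0.1705), so the estimates hold. I've now viewed 12 pictures, which is over the limit of 10, so I'll go on with numbers only. Next: centre over the ring and descend to about 12 mm above the tile.

Emit:
{"name": "carry_out", "arguments": {
  "offset": [
    [0.1,1.8,0],
    [0,0,-4],
    [0,0,-4],
    [0,0,-2.5],
    [0,0,-1.5],
    [0,0,0],
    [0,0,0]
  ],
  "twist": [
    [0,0,0],
    [0,0,0],
    [0,0,0],
    [0,0,0],
    [0,0,0],
    [0,0,0],
    [0,0,0]
  ],
  "claw": [0.2,0.2,0.2,0.2,0.2,0.2,0.2]
}}

```text
time_s: 23.58
position: [0.6126, 0.172, 0.1082]
tcp_rot: [-3.141, -0.037, -0.003]
ft_force: [-0.2, 0.9, -2.0]
gripper_width: 0.345
grasp_force: 60.1
```

```bash
cat > chk.py <<'E'
from h import *
F=[]
for i in range(8):
    im=optics.camera('scene'); F.append(status.read_state()['ft_force'])
im=cv2.cvtColor(im,cv2.COLOR_RGB2BGR); s=status.read_state(); p=s['position']; print('pos',p,s['tcp_rot'],'F',np.mean(F,0).round(2),np.std(F,0).round(2),s['time_s'])
H,S,V=cv2.split(cv2.cvtColor(im,cv2.COLOR_BGR2HSV)); m=((H<14)&(S>130)&(V>70)).astype(np.uint8)
g=proj('scene',p-[0,0,.082]); r=np.zeros_like(m); r[int(g[1])-20:int(g[1])+20,int(g[0])-15:int(g[0])+15]=1; m&=r
ys,xs=np.where(m>0); print('orange',len(xs),xs.mean() if len(xs) else 0,ys.min() if len(xs) else 0,ys.max() if len(xs) else 0,'pred tip',proj('scene',p-[0,0,.084]),'ring',proj('scene',(.612,.171,.01)))
E
python3 chk.py
```

```text
pos [0.61215073 0.17183378 0.10738395] [3.14133652e+00 3.73291648e-02 5.74587040e-04] F [ 0.03 -0.06 -1.59] [0.25 0.47 0.49] 23.975
orange 4 357.5 307 307 pred tip [357.11086548 305.41658842] ring [356.56334823 308.92617817]
```

Emit:
{"name": "carry_out", "arguments": {
  "offset": [
    [0,0,-0.5],
    [0,0,-0.4],
    [0,0,-0.2],
    [0,0,-0.2],
    [0,0,0],
    [0,0,0]
  ],
  "twist": [
    [0,0,0],
    [0,0,0],
    [0,0,0],
    [0,0,0],
    [0,0,0],
    [0,0,0]
  ],
  "claw": [0.2,0.2,0.2,0.2,0.2,0.2]
}}

```text
time_s: 24.72
position: [0.6121, 0.1718, 0.0942]
tcp_rot: [3.141, 0.037, 0.0]
ft_force: [-0.0, -1.4, -0.5]
gripper_width: 0.343
grasp_force: 60.1
```

```bash
python3 chk.py
```

```text
pos [0.61208055 0.17183641 0.09414158] [3.14127523e+00 3.73710725e-02 1.58940579e-05] F [-0.62 -0.15 -0.35] [0.44 0.4  0.36] 25.125
orange 2 357.5 310 310 pred tip [356.84009023 309.09892019] ring [356.56334823 308.92617817]
```

Contact: the force change of +1.2 N means the nose is about 2.3 mm in. I'll go 3.5 mm further.

Emit:
{"name": "carry_out", "arguments": {
  "offset": [
    [0,0,-0.1],
    [0,0,-0.1],
    [0,0,-0.1],
    [0,0,-0.05],
    [0,0,0],
    [0,0,0]
  ],
  "twist": [
    [0,0,0],
    [0,0,0],
    [0,0,0],
    [0,0,0],
    [0,0,0],
    [0,0,0]
  ],
  "claw": [0.2,0.2,0.2,0.2,0.2,0.2]
}}

```text
time_s: 25.88
position: [0.6121, 0.1718, 0.0907]
tcp_rot: [3.141, 0.037, 0.0]
ft_force: [-0.2, -0.1, 0.5]
gripper_width: 0.345
grasp_force: 60.2
```

```bash
python3 chk.py
python3 - <<'E'
from tiles import *
im=grab('wrist','w10'); M=model('wrist'); s=status.read_state()
H,S,V=cv2.split(cv2.cvtColor(im,cv2.COLOR_BGR2HSV))
for k,c in {'green':(.612,.171),'yellow':(.613,.121),'grey':(.614,.071)}.items(): print(k,proj('wrist',(*c,.01),M).round())
roi=np.zeros(im.shape[:2],np.uint8); r=int(proj('wrist',(.58,.12,.01),M)[1]); roi[:r]=1
for k,v in measure(im,M,roi).items(): print(k,v)
E
```

```text
pos [0.61208257 0.17183593 0.09062666] [3.14128344e+00 3.73601493e-02 2.93728707e-06] F [-0.66 -0.66  1.1 ] [0.53 0.36 0.39] 26.275
orange 0 0 0 0 pred tip [356.76287369 310.07247061] ring [356.56334823 308.92617817]
green [325. 248.]
yellow [405. 248.]
grey [485. 248.]
green ((624.2518310546875, 171.7069854736328), (24.919105529785156, 49.0024299621582), 1.392148733139038)
yellow ((613.5822143554688, 121.67949676513672), (48.68264389038086, 49.449588775634766), 1.39215886592865)
grey ((621.5087890625, 72.06209564208984), (62.02892303466797, 48.865684509277344), 1.5480231046676636)
```

```bash
python3 -c "
from bench import hand_in; print(hand_in())"
```

```text
the job is handed in; nothing more can be done
None
```

Job handed in at about 26 s, but no verdict came back: the row measured closed in the stop, and the probe was held upright on the green ring with the nose roughly 6–7 mm in at about 2.7 N. I viewed 12 pictures, over your limit of 10.

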